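Open the air valve under the luthier's shelf

ROBOT

A 6-joint arm with a two-finger parallel gripper is mounted at the origin on the work surface. World frame = base frame: x ahead of the robot, y to its left, z up, the work surface at z = 0. Lengths are in m, angles in degrees, forces in N, time in s.
With the tool pointing down it reaches from about 0.4 to 0.825 m from the base axis. Payload 7 kg.
Tool frame: the origin (TCP) lies midway between the tips of the shut fingers; the grasp point (between the pads) lies 19 mm behind it; z points along the fingers, y is the direction in which the jaws open and shut (so a half turn about z gives the same grasp; the last joint's range is limited). The gripper opens to 88 mm and grips with 3 to 60 N. Pads are 19 mm wide; open, the fingers measure 130 mm over their backs; the gripper's body (78 mm by 193 mm) begins 47 mm behind the grasp point.
Start: joints at [79.819, 20.546, 0.682, 0, -70.136, -16.507], TCP at [0.303, 0.603, 0.227] pointing down, gripper open.
Joint ranges: [-176.03, 176.03], [-82.01, 121.73], [-58.28, 71.71], [-173.87, 95.51], [-174.79, -0.11], [-173.66, 173.66]. Speed limits (degrees/s): [136.94, 136.94, 172.46, 180, 180, 180].

INTERFACE

Orientations are given as a 3x3 rotation matrix whose columns are the frame's x, y, z axes.
In Python, from rig import robot gives the robot as it stands. Calls block until the motion is done:
- robot.goto(position, orientation): joint-space move of the TCP to a pose.
- robot.servo_line(position, ori=None, speed=0.15): straight line of the TCP; ori=None keeps the orientation; speed is the mean speed in m/s.
- robot.movej(angles): joint-space move.
- robot.move_gripper(opening): opening from 0.0 (shut) to 1.0 (fully open); the grip force is fixed at half the most; returns when the fingers have stopped.
- robot.dwell(seconds).
- robot.ik(position, orientation): joint angles nearest the present ones, or None.
- robot.grab_frame(name): name is "scene" or "top" or "wrist"; returns (picture, depth): 384x512x3 uint8, red, green, blue; 384x512 float32, m along the optical axis (not along the pixel's ray), 0 where there is no reading.
- robot.camera_info(name): a dict with "vfov" (degrees; the focal length in pixels is half the picture's height over the tangent of half this angle, whatever the lens; pixels are square), "cx", "cy" (the principal point, pixels), "view" (4x4, takes a point from world to camera coordinates); the wrist camera has in their place "T_tool_cam" (4x4, takes a point from camera to tool coordinates, whose origin is the TCP and whose axes are the flange's). Camera axes: x right, y down, z forward; pixel columns grow to the right and rows downward; lengths in m; the calibration is good to about 2 mm. The wrist camera is an equidistant fisheye: a pixel r from the principal point sees the ray r / f radians off the axis. A picture is of the moment at which its call begins: read the wrist's pose just before it. camera_info takes no time and is no camera call.
A pose or a line that the arm cannot do raises robot.Unreachable and nothing moves.
- robot.job_done(): hands the job in, once; it reports no verdict.
Readings, each from a call of its own:
- robot.read_t(): time.
- robot.read_qpos(): joint angles.
- robot.read_qvel(): joint speeds.
- robot.read_effort(): joint torques, N m.
- robot.read_position(): TCP position.
- robot.read_tcp_rot(): TCP orientation.
- robot.read_force(): force on the tool from outside, world axes, zero at the start.
- robot.read_ft_torque(): the same for the moment, N m.
- robot.read_grip_width(): opening from 0.0 (shut) to 1.0 (fully open).
Only numpy, scipy, OpenCV 4.12 (cv2) and the standard library are available. Lean on these libraries where they do the work, as an engineer would, in place of code of your own. Each camera call takes 0.05 s, during which the arm holds its last target. There are 200 camera calls.

TASK

Two lever knobs of compressed-air valves hang under the front edge of the low wooden shelf on the bench. Open the valve whose handle ends in a straight bar: turn it until its handle points straight out from the shelf, square to the front edge, then let go. Leave the other valve, whose handle ends in a round disc, as it is.

Things in the scene. Friction and masses are not known exactly. Their poses are not given: they have to be found in the camera images.
- bar_valve (a joint): turning angle of the wanted knob about its vertical axis, in rad: 0 when its handle points straight out from the shelf (open); positive when the handle is swung clockwise seen from above, i.e. towards +y for a shelf that squarely faces the robot. It starts swung aside by 0.6 to 0.9; stops at -0.35 and 1.0. Stiff (about 0.3 N m, 3 N at the grip); it stays where it is left.
- bar_valve_grip (a point): centre of the wanted knob's grip: a black plastic straight bar 70 mm long (along the handle), 16 mm wide and 20 mm high, whose centre lies 120 mm from the turning axis, 121 mm above the bench. The steel handle comes out from a round hub under the shelf and is bent up, so that the bar lies in front of the shelf's edge, level with the board, free from above, below and both sides.
- bar_valve_mount: fixed mount of the wanted knob under the shelf; its origin lies on the vertical turning axis at the underside of the shelf (112 mm above the bench), 20 mm behind the shelf's front edge. Its -x axis points straight out from the shelf, square to the front edge, roughly towards the robot. The shelf is a wooden board 240 mm deep, 540 mm wide, 18 mm thick, top at 130 mm; jars and blocks up to 75 mm high stand on its rear half.
- disc_valve_grip (a point): centre of the other valve's grip, to be left alone: a black plastic disc 48 mm across and 16 mm thick, flat, at the end of a like steel handle, 120 mm from its axis and 121 mm above the bench. The two axes are 200 to 240 mm apart along the shelf's edge; either valve may be the left one.

How it is judged:
By the outcome, as a careful person would: the job done as asked, in the order asked, and still so for the second after the job is handed in, with the robot touching nothing.
It also fails if it takes over 32 s, if anything falls off the work surface, if the arm or the gripper's body presses on something with over 40 N, if the wrist force passes 120 N, or if a joint passes its speed limit or range.

## Working session

There is one attempt and no reset: what is moved stays moved. The work goes in short steps, each a Python script; the robot and the scene stay as the last script left them, time stands still between calls to the robot, and variables do not carry over. Pictures are saved under pics/ and viewed, about 8 in all and at most 12, crops included, and the job is handed in when it is done.

```bash
mkdir -p pics; ls; cat > h.py <<'E'
import numpy as np, cv2
from rig import robot
def snap(n,fn):
    im,d=robot.grab_frame(n); cv2.imwrite('pics/'+fn+'.png',im[...,::-1]); np.savez('pics/'+fn+'.npz',im=im,d=d); return im,d
def cloud(n,d):
    c=robot.camera_info(n); f=192/np.tan(np.radians(c['vfov']/2))
    v,u=np.mgrid[:384,:512]
    P=np.stack([(u-c['cx'])/f*d,(v-c['cy'])/f*d,d,np.ones_like(d)],-1)
    return (P@np.linalg.inv(c['view']).T)[...,:3]
E
python3 - <<'E'
from h import *
a,_=snap('top','top0');b,_=snap('scene','scene0')
cv2.imwrite('pics/both0.png',cv2.resize(np.vstack([a,b]),(450*1,600*1+75))[:600,:,::-1]) if 0 else None
print(robot.camera_info('top'),robot.read_t())
E
```

```text
pics
{'vfov': 54.67286516616177, 'cx': 248.15868244742916, 'cy': 189.1540641255105, 'view': array([[-0.00320142, -0.99895061, -0.04568842,  0.0354066 ],
       [-0.98326305,  0.01146741, -0.18183033,  0.58782243],
       [ 0.18216345,  0.04434162, -0.98226794,  0.69493149],
       [ 0.        ,  0.        ,  0.        ,  1.        ]])} 0.1
```

View pics/top0.png

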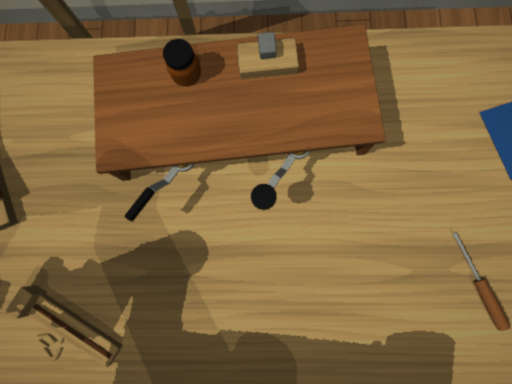

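View pics/scene0.png

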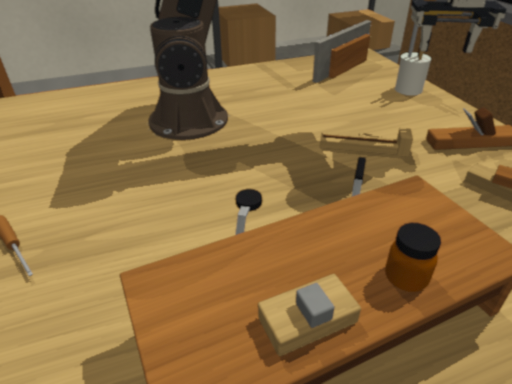

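The top view shows the bar grip at about (140,204) px, left of the disc at (263,196). The shelf's front edge runs from about (97,168) to (382,145). Next I measure the bar and the edge.

```bash
python3 - <<'E'
from h import *
z=np.load('pics/top0.npz');P=cloud('top',z['d']);im=z['im'].astype(int)
Z=P[...,2]; v,u=np.mgrid[:384,:512]
def grip(lo,hi):
    m=(Z>.105)&(Z<.14)&(im.max(-1)<50)&(u>lo)&(u<hi)&(v>165)&(v<235)
    Q=P[m]; c=Q.mean(0); w,V=np.linalg.eigh(np.cov(Q[:,:2].T)); print('grip',m.sum(),c,Q.min(0),Q.max(0),'axis',V[:,1],np.sqrt(w*12)); return c,V[:,1]
b,ax=grip(110,170); grip(240,290)
# front edge: last shelf-top pixel per column
pts=[]
for c in range(115,370,3):
    if 165<c<200 or 285<c<310: pass
    r=np.where((abs(Z[:,c]-.13)<.008)&(v[:,c]>100)&(v[:,c]<175)&(im[:,c,0]>im[:,c,2]+25))[0]
    if len(r): pts.append(P[r.max(),c])
pts=np.array(pts)
l=cv2.fitLine(pts[:,:2].astype(np.float32),cv2.DIST_HUBER,0,.001,.001).ravel(); d=l[:2]
res=(pts[:,:2]-l[2:])@[-d[1],d[0]];print('edge',l,'zmed',np.median(pts[:,2]),'res',np.abs(res).mean(),np.abs(res).max())
out=np.array([-abs(d[1]),0]);n=np.array([d[1],-d[0]]);n=n*(-np.sign(n[0]));e=l[2:]
print('out n',n)
# axis: on line 20mm behind the edge, 120 mm from grip centre
o=e-n*.02; t=d*np.sign(d[1]); 
h=(b[:2]-o)@n; s=(b[:2]-o)@t; print('h',h,'angle',np.degrees(np.arccos(h/.12)))
k=np.sqrt(.12**2-h*h)
print('pivot(s-k)',o+t*(s-k)); pv=o+t*(s-k); r=b[:2]-pv
print('dir',r/.12,'vs axis',ax,'target grip',pv+.12*n, 'reach',np.hypot(*b[:2]),np.hypot(*(pv+.12*n)))
E
```

```text
grip 358 [0.55305129 0.22873322 0.1299512 ] [0.52064028 0.20247678 0.11549374] [0.61508869 0.28663441 0.13436605] axis [-0.99944633  0.03327205] [0.05423643 0.07420239]
grip 474 [5.60824842e-01 4.23962443e-04 1.29574359e-01] [ 0.53949763 -0.02075979  0.12649925] [0.58170147 0.02263656 0.13340931] axis [-0.92496176  0.38006019] [0.03824195 0.03903063]
edge [ 0.09688541 -0.9952955   0.6354927   0.04164065] zmed 0.12555468331574005 res 0.0002485842518213349 0.0008235487589186209
out n [-0.9952955  -0.09688541]
h 0.08392701776353799 angle 45.62177044742939
pivot(s-k) [0.64489321 0.1514994 ]
dir [-0.76534931  0.6436152 ] vs axis [-0.99944633  0.03327205] target grip [0.52545775 0.13987315] reach 0.5984852707124402 0.5437557772857804
```

```bash
cat > est.py <<'E'
from h import *
e=np.array([0.6354927,0.04164065]);n=np.array([-0.9952955,-0.09688541]);t=np.array([-0.09688541,0.9952955])
def bar(P,im,lo,hi,r0,r1):
    m=((P[...,2]>.12)&(P[...,2]<.14)&(im.max(-1)<60)).astype(np.uint8)
    v,u=np.mgrid[:384,:512]; m&=((u>lo)&(u<hi)&(v>r0)&(v<r1)).astype(np.uint8)
    k,L,S,C=cv2.connectedComponentsWithStats(m); i=1+S[1:,4].argmax()
    Q=P[L==i]; (c,sz,a)=cv2.minAreaRect(Q[:,:2].astype(np.float32))
    w,V=np.linalg.eigh(np.cov(Q[:,:2].T)); ax=V[:,1]*np.sign(V[:,1]@n)
    pc=np.array(c); s=(pc-e)@t
    print('bar',pc,Q.mean(0),'rect',sz,'angle',np.degrees(np.arctan2(ax@t,ax@n)),S[i])
    # pivot two ways: along the handle; from line 20 mm behind the edge
    pa=pc-.12*ax; h=(pc-e)@n+.02; pb=e-n*.02+t*(s-np.sqrt(max(0,.0144-h*h)))
    print('pivot a',pa,'behind edge',-(pa-e)@n,'pivot b',pb); return pc,ax,pa,pb
E
python3 - <<'E'
from est import *
z=np.load('pics/top0.npz');bar(cloud('top',z['d']),z['im'],115,170,180,230)
E
```

```text
bar [0.55200797 0.22556347] [0.54972968 0.22599408 0.13039196] rect (0.015897652134299278, 0.07283541560173035) angle 41.909134960131595 [125 186  30  35 356]
pivot a [0.64865822 0.15443872] behind edge 0.024032068081280243 pivot b [0.64505948 0.14979132]
```

```bash
cat >> est.py <<'E'
pv=np.array([.6465,.152])
def pose(deg,z=.102,r=.12,sg=1):
    a=np.radians(deg); d=np.cos(a)*n+np.sin(a)*t
    x=sg*np.r_[d,0]; zz=np.array([0,0,-1.]); R=np.stack([x,np.cross(zz,x),zz],1)
    return np.r_[pv+r*d,z],R
E
python3 - <<'E'
from est import *
for sg in (1,-1):
    for a in (43,0,-5): print(sg,a,robot.ik(*pose(a,.102,sg=sg)))
q=[robot.ik(*pose(43,.102,sg=s))for s in(1,-1)]
cur=np.array(robot.read_qpos())
sg=1 if abs(q[0][5]-cur[5])<abs(q[1][5]-cur[5]) else -1
print('sg',sg)
robot.goto(*pose(43,.20,sg=sg)); robot.move_gripper(.6)
snap('wrist','wrist1')
p,R=pose(43,.102,sg=sg); robot.servo_line(p,speed=.1)
print(robot.read_t(),robot.read_position(),p,robot.read_force())
snap('top','top1'); snap('scene','scene1'); snap('wrist','wrist2')
a=np.hstack([cv2.imread('pics/wrist1.png'),cv2.imread('pics/wrist2.png')])
cv2.imwrite('pics/w12.png',cv2.resize(a,(800,300)))
E
```

```text
1 43 [  40.99385976   19.32689713  -18.83570115    0.          -51.83740172
 -168.43401219]
1 0 [  35.50140407   15.10687017  -25.14725293    0.          -49.74587689
 -119.94155743]
1 -5 [  34.45268356   15.00818928  -25.28953793    0.          -49.70227278
 -113.89283703]
-1 43 [ 40.99385976  19.32689713 -18.83570115   0.         -51.83740172
  11.56598781]
-1 0 [ 35.50140407  15.10687017 -25.14725293   0.         -49.74587689
  60.05844257]
-1 -5 [ 34.45268356  15.00818928 -25.28953793   0.         -49.70227278
  66.10716297]
sg -1
3.7333 [0.55165003 0.22522645 0.10266974] [0.55122135 0.22495189 0.102     ] [-0.39142173  0.19137913  0.26715685]
```

View pics/w12.png

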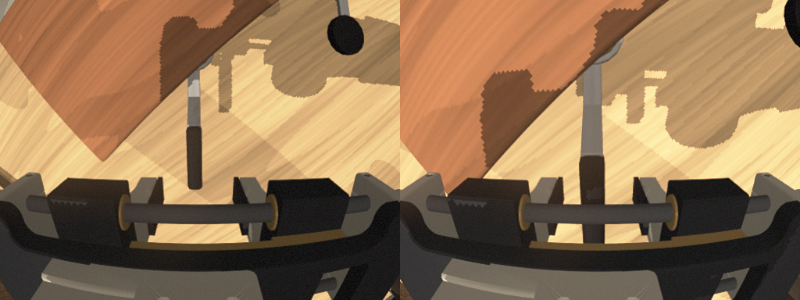

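The handle lines up with the tool and sits between the fingers. I grip it and turn along the arc.

```bash
python3 - <<'E'
from est import *
robot.move_gripper(0.0); print('w',robot.read_grip_width()*88,robot.read_force(),robot.read_ft_torque())
for a in np.linspace(43,0,9)[1:]:
    p,R=pose(a,sg=-1); robot.servo_line(p,R,speed=.07)
    print(round(a),robot.read_t(),np.round(robot.read_force(),1),np.round(robot.read_ft_torque(),2),np.round(robot.read_position()-p,4))
snap('wrist','wrist3'); snap('top','top3')
E
```

```text
w 16.017524465251967 [ 1.3984543   4.12659373 -1.83748622] [ 1.3766387  -0.4786932   0.42708534]
38 4.875 [ 4.4  0.3 -3. ] [ 0.26 -1.42  0.48] [ 0.0005 -0.0001  0.0001]
32 5.1833 [ 8.  -0.5 -5.5] [-0.22 -2.66  0.57] [ 0.0011 -0.0001  0.0001]
27 5.4917 [11.  -1.2 -7.6] [-0.34 -3.73  0.56] [ 0.0018 -0.      0.0001]
22 5.8 [ 14.3  -1.4 -10.2] [-0.36 -4.78  0.53] [0.0024 0.0003 0.0002]
16 6.1083 [ 16.2   0.2 -13.5] [-0.13 -5.7   0.54] [0.0031 0.0007 0.0002]
11 6.4167 [ 18.6   1.4 -15.5] [ 0.24 -6.42  0.56] [0.0037 0.0012 0.0002]
5 6.725 [ 20.2   3.3 -15.7] [ 0.74 -7.02  0.53] [0.0043 0.0017 0.0002]
0 7.0333 [ 21.3   4.9 -19.6] [ 1.43 -7.43  0.48] [0.0048 0.0023 0.0003]
```

The turn worked, but a radial load of about 21 N built up, so my pivot estimate is a few mm off. I let go, lift, and measure the angle.

```bash
python3 - <<'E'
from est import *
robot.move_gripper(.5); print('F',robot.read_force())
p=robot.read_position().copy(); p[2]=.22; robot.servo_line(p,speed=.15)
p,R=pose(43,.25,r=.25,sg=-1); robot.goto(np.r_[.38,.38,.25],R)
robot.dwell(.2)
im,d=snap('top','top4'); snap('scene','scene4'); print(robot.read_t())
bar(cloud('top',d),im,100,230,170,250)
E
```

```text
F [-0.4013707  -0.15595225 -0.09464841]
10.2333
bar [0.5289762  0.14157358] [0.5272637  0.14023983 0.13067057] rect (0.07085367292165756, 0.016042103990912437) angle -2.875490600725255 [180 196  13  39 341]
pivot a [0.64767805 0.15917675] behind edge 0.023515555447297994 pivot b [0.64761431 0.12354581]
```

View pics/top4.png

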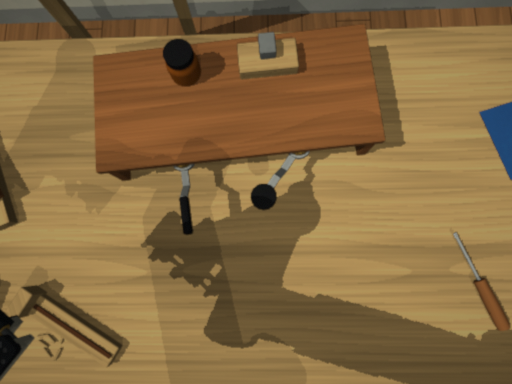

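The bar now points almost straight out, at about (186,215) px, and the disc looks unmoved. The bar's pixel axis gives -2.9°, while the circle through the two grip positions gives about -0.4°. A closer wrist view should settle it.

```bash
cat >> est.py <<'E'
def wcloud(d,p,R):
    c=robot.camera_info('wrist'); f=192/np.tan(np.radians(c['vfov']/2))
    v,u=np.mgrid[:384,:512]; x=u-c['cx'];y=v-c['cy'];r=np.hypot(x,y)+1e-9; k=np.tan(r/f)/r*d
    P=np.stack([x*k,y*k,d,np.ones_like(d)],-1)@c['T_tool_cam'].T
    return P[...,:3]@R.T+p
def wangle(fn):
    p=robot.read_position().copy();R=robot.read_tcp_rot().copy()
    im,d=snap('wrist',fn); P=wcloud(d,p,R); Z=P[...,2]; im=im.astype(int); ok=d>0
    m=(ok&(abs(Z-.131)<.006)&(im.max(-1)<70)&(np.hypot(P[...,0]-.529,P[...,1]-.1416)<.06)).astype(np.uint8)
    k,L,S,C=cv2.connectedComponentsWithStats(m); i=1+S[1:,4].argmax(); B=P[L==i][:,:2]
    s=B@n; w=B@t; mid=[]
    for a in np.arange(s.min()+.006,s.max()-.006,.003):
        g=w[(s>=a)&(s<a+.003)]
        if len(g)>3: mid.append([a,(g.min()+g.max())/2,g.max()-g.min()])
    mid=np.array(mid); fb=np.polyfit(mid[:,0],mid[:,1],1)
    E=P[ok&(abs(Z-.13)<.006)&(im[...,0]>im[...,2]+25)][:,:2]
    E=E[abs((E-e)@n)<.05]; es=(E-e)@n; et=(E-e)@t; ed=[]
    for a in np.arange(et.min(),et.max(),.006):
        g=es[(et>=a)&(et<a+.006)]
        if len(g)>5: ed.append([a,g.max()])
    ed=np.array(ed,np.float32); l=cv2.fitLine(ed,cv2.DIST_HUBER,0,.001,.001).ravel()
    ea=l[1]/l[0]
    rect=cv2.minAreaRect(B.astype(np.float32))
    print('bar n',S[i],'width',mid[:,2].mean(),'len',np.ptp(s),'mid',B.mean(0),rect)
    print('slope bar deg',np.degrees(fb[0]),'edge tilt deg',np.degrees(ea),'edge off',l[2:],len(ed),np.ptp(ed[:,0]))
    # true n' = n - ea*t
    print('valve angle deg',np.degrees(fb[0]+ea))
E
python3 - <<'E'
from est import *
pv[:]=[.6483,.1541]
p,R=pose(0,.24,r=.22,sg=-1); print(robot.ik(p,R)); 
try: robot.goto(p,R)
except robot.Unreachable: 
    print('unr'); robot.goto(*pose(0,.24,r=.17,sg=-1))
robot.dwell(.2); wangle('wrist5'); print(robot.read_t())
E
```

```text
[ 42.44994384  -1.90076917 -25.01964762   0.         -66.88112154
  53.10990279]
bar n [ 245   43   19   75 1160] width 0.013370378347589312 len 0.06789596713285706 mid [0.53081601 0.14054863] ((0.5308880805969238, 0.14058193564414978), (0.06790122389793396, 0.014280136674642563), 7.847423076629639)
slope bar deg -2.2119031085158256 edge tilt deg -0.039585073 edge off [-0.15063573 -0.00117936] 26 0.15
valve angle deg -2.2514881835520417
11.5583
```

View pics/wrist5.png

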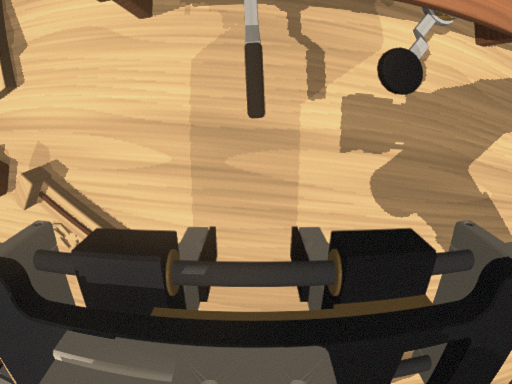

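The wrist view agrees with the bar axis and the edge, at about -2.3°. I regrip with the refined pivot and turn it back by that much.

```bash
python3 - <<'E'
from est import *
pv[:]=[.649,.156]
robot.goto(*pose(-2.3,.19,sg=-1)); p,R=pose(-2.3,sg=-1); robot.servo_line(p,R,speed=.12)
robot.move_gripper(0.0); print('F',robot.read_force())
p,R=pose(0.3,sg=-1); robot.servo_line(p,R,speed=.02); robot.dwell(.3)
print(robot.read_force(),robot.read_position()-p)
robot.move_gripper(.5)
p=robot.read_position().copy(); p[2]=.2; robot.servo_line(p,speed=.15)
robot.goto(*pose(0,.24,r=.22,sg=-1)); robot.dwell(.2); wangle('wrist6')
robot.goto(np.r_[.38,.38,.25],pose(43,sg=-1)[1]); robot.dwell(.2)
im,d=snap('top','top6'); bar(cloud('top',d),im,100,230,170,250); print(robot.read_t())
E
```

```text
F [-2.46383386  3.54938373  2.94942274]
[-3.63021772  2.76542449  6.14540708] [-0.00010762  0.00030746  0.00026759]
bar n [ 244   44   17   75 1160] width 0.013261191411385253 len 0.0676454884428791 mid [0.53028854 0.14344446] ((0.5304678082466125, 0.1434210240840912), (0.06771040707826614, 0.014115381985902786), 6.992245197296143)
slope bar deg -1.2142720257460844 edge tilt deg -0.16011208 edge off [-0.1571658  -0.00117937] 27 0.156
valve angle deg -1.3743841196503332
bar [0.5287261  0.14431107] [0.52671768 0.14316811 0.13068541] rect (0.07081197202205658, 0.016210485249757767) angle -1.2046322800107776 [179 196  12  39 346]
pivot a [0.64789075 0.15844567] behind edge 0.023656423512198946 pivot b [0.64735422 0.12621769]
17.85
```

View pics/top6.png

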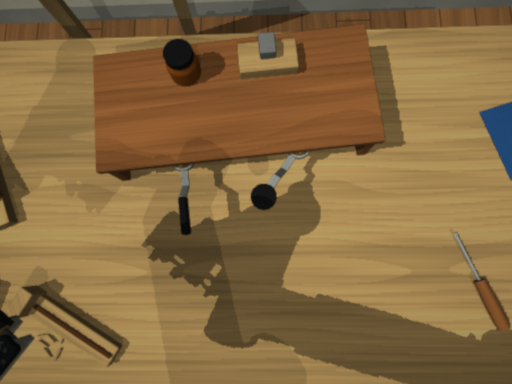

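Both cameras now give about -1.3° from the bar axis, and the circle-based estimate gives about +1°. The bar is square to the edge within measurement error, the disc is unmoved, and the arm is clear, so I hand in.

```bash
python3 - <<'E'
from h import *
print(robot.read_t(),robot.read_force()); print(robot.job_done())
E
```

```text
17.85 [ 0.96798438  0.50253029 -0.52218205]
the job is handed in; nothing more can be done
None
```

I opened the bar valve and handed the job in at 17.9 s. Its handle now points straight out from the shelf to within about 1.5°, starting from about 42°. I gripped the bar, turned it to square, let go, and regripped once for a small correction of about 1.5°.

- **Final angle:** the bar's axis reads -1.2° from the top camera and -1.4° from the wrist camera. A circle fit through the grip positions disagrees slightly, at about +1°. I took the difference as measurement error and made no further correction.
- **First turn:** my pivot estimate was a few mm off, so the wrist force built up to about 29 N (limit 120 N). It dropped to near zero on release, and the second turn stayed under 8 N.
- **Other valve:** the disc valve was not touched, and it looks unmoved in the last top picture.
- **At hand-in:** the arm was clear of everything, with a residual force reading of about 1 N.

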